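# Free the seized locking pin and hang it in its keeper rail

## Task

The red-handled locking pin has seized in the sloping boot-fitting stand: free it by twisting it back and forth while pulling it out along its own slanting axis. The stand is held only by its weight and must not be lifted, tipped or dragged from its place. Then hang the pin upright in the blue keeper rail: bring its thin neck in through the yellow flared open end, slide it fully home to the end stop and let go, leaving everything else where it is.

Things in the scene. Friction and masses are not known exactly. Their poses are not given: they have to be found in the camera images.
- pin: Locking pin, 0.18-0.29 kg, 118 mm long. Origin at the centre of its foot (the end in the bore), z along it to the handle. From the foot: steel shank 18 mm diameter, z 0-50 mm; neck 12 mm diameter, z 50-70; collar 36 mm diameter, z 70-76; flat red handle z 76-118, 50 mm wide along x, 14 mm thick along y (pinch across y). At the start z leans 30 deg from vertical, shank fully in the bore.
- pin_neck (a point): Centre of the pin's thin neck, on its axis, 60 mm from the foot. Axes as the pin's.
- pin_grip (a point): Point on the pin's axis in the red handle, 102 mm from the foot, 26 mm above the collar: a good height to pinch. Axes as the pin's.
- stand: Boot-fitting stand, 2 kg, loose, resting by its weight on a grey foot 210 x 170 x 16 mm. A black foot plate 190 x 114 mm slopes at 30 deg, with a 14 mm rim across its high end. Origin at the centre of its underside, x towards the plate's high end, z up. The bore is square to the plate: from its mouth inwards it runs along (0.5, 0, -0.866) of the stand's axes.
- bore_mouth (a point): Centre of the bore's mouth in the plate's upper face (15 mm towards -x from the stand's origin, 112 mm up); axes as the stand's. The shank is gripped by dry friction of about 30-45 N in whichever direction its surface slides: pulled straight, the stand lifts first; while it is being turned (0.3-0.4 N m) a light pull draws it out, at about 2-3 mm per radian turned.
- bore_foot (a point): Inner end of the bore, 50 mm from its mouth along the bore; the pin's foot is there at the start. The drag lasts for about the first 23 mm of travel; from there it slides freely. Axes as the stand's.
- keeper: Blue keeper rail, fixed. Origin at the centre of its underside, x from the open end to the end stop, z up. Two level bars (underside 127 mm, top 135 mm above the table) run from x -60 to +60 mm with a 16 mm slot between them, on side walls 56 mm apart inside. At +x an upright end wall, as high as the bars, has its face at x = 60 mm. The shank cannot pass the slot; the neck slides in it, collar above.
- slot_mouth (a point): Start of the slot at its open (-x) end, on its centre line, mid-height of the bars (131 mm above the table). Before it yellow lips as high as the bars flare out over 24 mm to 33 mm wide. Axes as the keeper's.
- slot_home (a point): Where the pin's axis stands when it is fully home, shank against the end wall (the stop): 111 mm along the slot from slot_mouth, mid-height of the bars. When the collar hangs on the bars the neck's centre is 6 mm below this point. Axes as the keeper's.
- tape: Bystander, leave alone: roll of white tape, 84 mm across, 25 mm high. Origin at its underside.
- driver: Bystander, leave alone: screwdriver lying flat. Origin at its underside.
- spanner: Bystander, leave alone: spanner lying flat. Origin at its underside.
- jar: Bystander, leave alone: jar, 60 mm across, 90 mm high. Origin at its underside.
- spray: Bystander, leave alone: bottle, 60 mm across, 170 mm high. Origin at its underside.
- carton: Bystander, leave alone: cardboard box 70 x 130 x 60 mm. Origin at its underside.
- wedge: Bystander, leave alone: cork block 100 x 50 x 22 mm. Origin at its underside.
Things that resemble listed ones, but are neither listed nor needed, are in the scene too. Leave any purple or turquoise look-alike of the keeper alone.

How it is judged:
On the way, in this order (a step that is already met when the one before it is completed fails the run):
1. the pin is drawn right out of the bore (foot at least 55 mm from the bore's inner end), the stand standing in its place (distance between pin and bore_foot above 0.055 m and angle between stand's own z axis and vertical below 0.05 rad and distance of stand from where it was at the start of the episode below 0.03 m), for 0.1 s.
2. the pin's neck enters the slot through its open end (x of pin_neck in the frame of slot_mouth between -0.01 and 0.06 m and y of pin_neck in the frame of slot_mouth between -0.007 and 0.007 m and z of pin_neck in the frame of slot_mouth between -0.012 and 0.01 m), for 0.05 s.
At the end, for the whole second after the job is handed in: The pin hangs at rest in the keeper's slot by its collar, upright within 0.15 rad, its neck within 8 mm of fully home along the slot; the stand stands upright within 30 mm of where it was (x of pin_neck in the frame of slot_home between -0.008 and 0.006 m and y of pin_neck in the frame of slot_home between -0.006 and 0.006 m and z of pin_neck in the frame of slot_home between -0.012 and 0.001 m and linear speed of pin below 0.02 m/s and angle between pin's own z axis and vertical below 0.15 rad and angle between stand's own z axis and vertical below 0.05 rad and distance of stand from where it was at the start of the episode below 0.03 m); the robot touches nothing.
It fails at once if the stand is lifted, tipped (over 0.12 rad) or dragged more than 30 mm (angle between stand's own z axis and vertical above 0.12 rad or distance of stand from where it was at the start of the episode above 0.03 m).
It fails at once if a bystander is moved more than 30 mm (distance of any of tape, driver, spanner, jar, spray, carton, wedge from where it was at the start of the episode above 0.03 m).
It also fails if it takes over 72 s, if anything falls off the work surface, if the arm or the gripper's body presses on something with over 40 N, if the wrist force passes 120 N, or if a joint passes its speed limit or range.

## Robot

A 6-joint arm with a two-finger parallel gripper is mounted at the origin on the work surface. World frame = base frame: x ahead of the robot, y to its left, z up, the work surface at z = 0. Lengths are in m, angles in rad, forces in N, time in s.
With the tool pointing down it reaches from about 0.3 to 0.875 m from the base axis. Payload 6.4 kg.
Tool frame: the origin (TCP) lies at the very end of the fingers, on their centre line; the grasp point (between the pads) lies 19 mm behind it; z points along the fingers, y is the direction in which the jaws open and shut (so a half turn about z gives the same grasp; the last joint's range is limited). The gripper opens to 85 mm and grips with 20 to 120 N. Pads are 22 mm wide; open, the fingers measure 114 mm over their backs; the gripper's body (76 mm by 85 mm) begins 54 mm behind the grasp point. The pads swing forward as they close: fully open they stand 13 mm farther back than shut.
Start: joints at [1.084, 0.181, 1.607, -0, 1.354, -0.206], TCP at [0.159, 0.552, 0.231] pointing down, gripper open.
Joint ranges: [-2.99, 2.99], [-0.89, 2.07], [0.3, 2.58], [-1.14, 4.28], [0, 2.63], [-3.12, 3.12]. Speed limits (rad/s): [2.57, 2.57, 3.01, 3.14, 3.14, 3.14].

## Interface

Orientations are given as a rotation vector (axis times angle).
In Python, from plant import read_state, grab_frame, get_calibration, order gives the robot as it stands.
- The arm moves only by the tool apply_moves, never from a script. Its argument "motion" is a list of rows, each a list of 3 entries, a list of its own where there are three numbers: the shift along the tool's x, y, z in cm, then the turn, a rotation vector about the tool's x, y, z in degrees, then the gripper command: -1 is fully open, 1 is shut, values between are in proportion. In form: [[[tx, ty, tz], [rx, ry, rz], hand], ...]. A call has 1 to 5 rows; each row shifts and turns the commanded pose from where the row before left it, along the tool's axes as they then stand; what a row does not reach is not made up. A row lasts 1/10 s, in which the tool goes at most 50 mm and 8.59 degrees, less where a joint would pass 70% of its speed; a pose out of reach is approached as far as the arm can. A call with a gripper value outside its range is refused whole. The fingers move at their own pace and stop on an object; "squeeze" is the grip in N (left out, the last holds). Time passes only in rows, so rows that do not move let the fingers close. It gives the time, the measured TCP pose, the force and the opening at its end, in the units of the state.
- read_state(): the state, without advancing time (a new reading comes with each control period).
- grab_frame(name): name is "side" or "top"; returns the picture (384x512x3 uint8, red, green, blue); there is no depth.
- get_calibration(name): a dict with "intrinsics" (3x3 intrinsics, pixels), "origin" and "rotation" of the camera in the world. Camera axes: x right, y up, looking along -z (the intrinsics and any distortion apply to the point x, -y, -z); pixel columns grow to the right and rows downward; lengths in m; the calibration is good to about 2 mm. A picture is of the moment at which its call begins. get_calibration takes no time and is no camera call.
- order.hand_in(): hands the job in, once; it reports no verdict.
The state is a dict: "clock": time; "joint_pos": joint angles; "qd": joint speeds; "joint_efforts": joint torques, N m; "eef_pos": TCP position; "eef_rot": TCP orientation; "ft_force": force on the tool from outside, world axes, zero at the start; "ft_torque": the same for the moment, N m; "finger_gap": finger opening in m.
Only numpy, scipy, OpenCV 4.12 (cv2) and the standard library are available. Lean on these libraries where they do the work, as an engineer would, in place of code of your own. Each camera call takes 0.05 s, during which the arm holds its last target. There are 200 camera calls.

## Working session

There is one attempt and no reset: what is moved stays moved. The work goes in short steps, Python scripts to look and compute and a tool call to move; the robot and the scene stay as the last step left them, time stands still between calls to the robot, and variables do not carry over. Pictures are saved under pics/ and viewed, about 8 in all and at most 12, crops included, and the job is handed in when it is done.

Besides the shell and the picture viewer there is one more tool, called after ">>>" by a JSON object that holds its "op" and its "data". apply_moves: Moves the arm, as the interface text tells. Its arguments: {"type":"object","properties":{"motion":{"type":"array"},"squeeze":{"type":"number"}},"required":["motion"]}

```bash
ls; mkdir -p pics; python3 - <<'E'
from plant import *
import cv2,json
s=read_state();print(s)
for n in("side","top"):
    f=grab_frame(n);cv2.imwrite(f"pics/{n}0.png",f[:,:,::-1]);print(n,get_calibration(n))
import numpy as np
a=cv2.imread("pics/side0.png");b=cv2.imread("pics/top0.png")
cv2.imwrite("pics/both0.png",cv2.resize(np.vstack([a,b]),None,fx=1,fy=1)[:, :])
E
```

```text
pics
{'clock': 0.0, 'joint_pos': array([ 1.08369988e+00,  1.81523469e-01,  1.60802810e+00, -9.43926008e-06,
        1.35375888e+00, -2.06294567e-01]), 'qd': array([ 0.00034575, -0.00020047, -0.00162527,  0.00044763,  0.00089049,
       -0.00226696]), 'joint_efforts': array([ 1.35185375e-03, -4.44859314e+01, -3.51339519e+01, -5.12455699e-05,
        9.43737512e-03,  1.80097720e-05]), 'eef_pos': array([0.15906808, 0.55198846, 0.2303843 ]), 'eef_rot': array([-4.39551072e-01, -3.11010934e+00,  2.54222265e-03]), 'ft_force': array([-0.65932643,  0.02366767,  0.16399469]), 'ft_torque': array([-0.04196032, -0.02243871, -0.00907833]), 'finger_gap': 0.08520136753760749}
side {'intrinsics': array([[377.34123381,   0.        , 260.54459943],
       [  0.        , 377.34123381, 190.11231722],
       [  0.        ,   0.        ,   1.        ]]), 'origin': array([ 0.00532227, -0.78483411,  0.84307278]), 'rotation': array([ 0.8173987 , -0.31841736, -0.66369986])}
top {'intrinsics': array([[439.0101678 ,   0.        , 255.16848865],
       [  0.        , 439.0101678 , 194.27002934],
       [  0.        ,   0.        ,   1.        ]]), 'origin': array([ 0.39599508, -0.15731226,  1.71731412]), 'rotation': array([ 0.08430172, -0.08049585, -1.55969404])}
```

```bash
cat > h.py <<'E'
import numpy as np, cv2
from scipy.spatial.transform import Rotation as R
from plant import *
C={n:get_calibration(n) for n in("side","top")}
def ray(n,u,v):
    c=C[n];K=c["intrinsics"];d=np.array([(u-K[0,2])/K[0,0],-(v-K[1,2])/K[1,1],-1.])
    d=R.from_rotvec(c["rotation"]).apply(d);return np.array(c["origin"]),d/np.linalg.norm(d)
def onz(n,u,v,z):
    o,d=ray(n,u,v);return o+d*(z-o[2])/d[2]
def tri(us,ut):
    o1,d1=ray("side",*us);o2,d2=ray("top",*ut)
    t=np.linalg.lstsq(np.c_[d1,-d2],o2-o1,rcond=None)[0]
    a,b=o1+d1*t[0],o2+d2*t[1];return (a+b)/2,np.linalg.norm(a-b)
def proj(n,p):
    c=C[n];q=R.from_rotvec(c["rotation"]).inv().apply(np.asarray(p)-c["origin"]);K=c["intrinsics"]
    return K[0,2]+K[0,0]*q[...,0]/-q[...,2],K[1,2]-K[1,1]*q[...,1]/-q[...,2]
E
python3 -c "
import cv2
for n in('side','top'):cv2.imwrite(f'pics/{n}0b.png',cv2.resize(cv2.imread(f'pics/{n}0.png'),(800,600),interpolation=2))"
```

```text
(no output)
```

View pics/side0b.png

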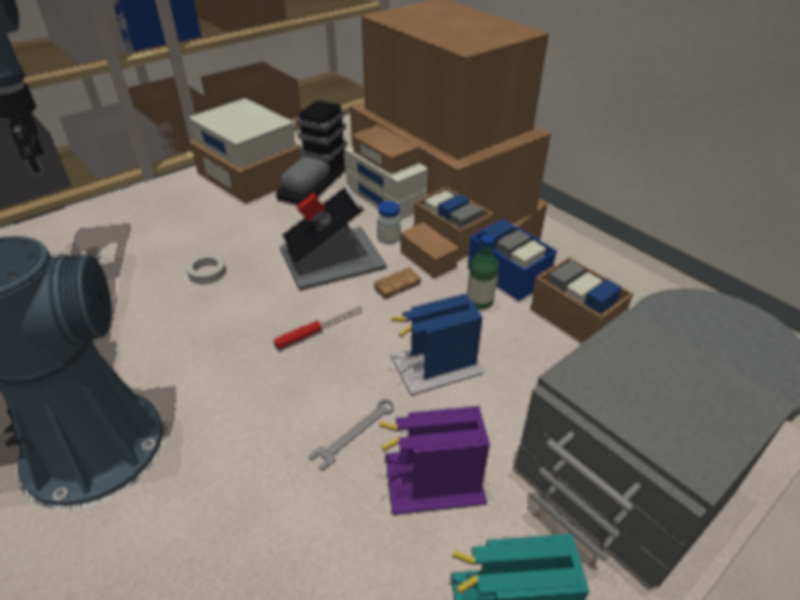

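View pics/top0b.png

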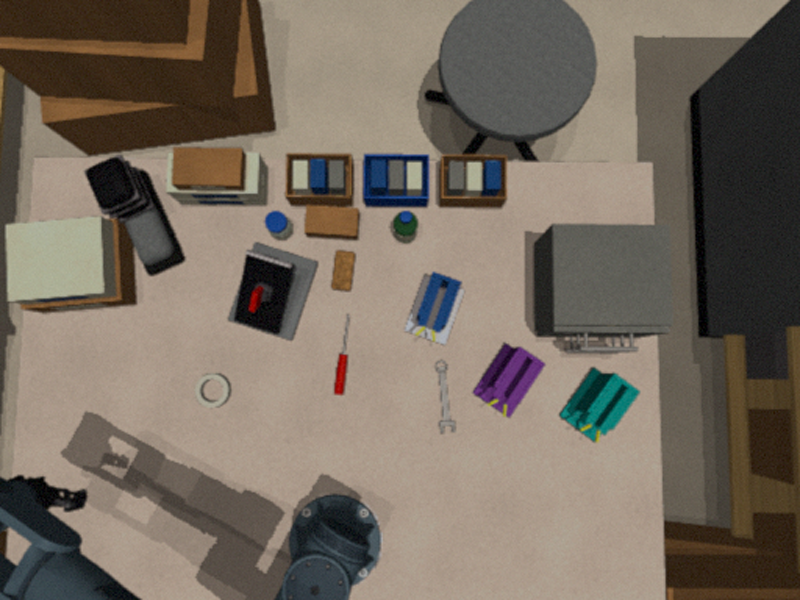

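```bash
python3 - <<'E'
from h import *
fs={n:np.mean([grab_frame(n).astype(float) for _ in range(4)],0).astype(np.uint8) for n in C}
for n in fs: cv2.imwrite(f"pics/{n}1.png",fs[n][:,:,::-1])
# crops (x0,y0,w,h)
cr=[("side",172,112,80,60),("top",140,150,72,54),("side",244,180,80,60),("top",244,164,72,54)]
T=[]
for n,x,y,w,h in cr:
    T.append(cv2.resize(fs[n][y:y+h,x:x+w,::-1],(400,300),interpolation=cv2.INTER_CUBIC))
I=np.vstack([np.hstack(T[:2]),np.hstack(T[2:])]);I=np.clip(I.astype(float)*1.4+20,0,255);cv2.imwrite("pics/crop1.png",I)
for n in fs:
    H=cv2.cvtColor(fs[n],cv2.COLOR_RGB2HSV)
    red=((H[...,0]<8)|(H[...,0]>172))&(H[...,1]>150)&(H[...,2]>60)
    blue=(H[...,0]>100)&(H[...,0]<118)&(H[...,1]>150)&(H[...,2]>40)
    yel=(H[...,0]>20)&(H[...,0]<35)&(H[...,1]>120)&(H[...,2]>90)
    for nm,m in(("red",red),("blue",blue),("yel",yel)):
        k,l,st,ce=cv2.connectedComponentsWithStats(m.astype(np.uint8))
        print(n,nm,[(st[i].tolist(),ce[i].round(1).tolist()) for i in range(1,k) if st[i][4]>8])
E
```

```text
side red [([191, 123, 17, 18, 166], [198.3, 131.5]), ([176, 206, 29, 17, 183], [189.8, 214.0])]
side blue [([75, 0, 29, 31, 602], [90.6, 13.9]), ([110, 0, 17, 25, 313], [118.3, 11.3]), ([132, 88, 7, 4, 10], [134.8, 89.7]), ([241, 127, 14, 11, 88], [247.9, 132.8]), ([282, 126, 16, 12, 86], [288.8, 130.9]), ([301, 142, 54, 49, 777], [325.7, 167.3]), ([376, 180, 20, 19, 200], [385.8, 188.6]), ([261, 190, 46, 50, 1280], [285.2, 211.6])]
side yel [([251, 203, 9, 2, 17], [254.8, 203.5]), ([256, 209, 7, 5, 15], [259.3, 211.1]), ([244, 270, 10, 5, 27], [248.4, 272.1]), ([245, 281, 10, 7, 29], [249.6, 283.8]), ([291, 353, 12, 7, 42], [296.5, 356.2]), ([293, 369, 12, 10, 52], [298.9, 373.5])]
top red [([159, 183, 10, 17, 96], [163.0, 191.0]), ([214, 227, 8, 25, 140], [217.6, 239.2])]
top blue [([233, 99, 41, 33, 772], [249.2, 116.0]), ([199, 102, 10, 22, 188], [203.4, 111.3]), ([310, 103, 10, 22, 189], [314.5, 112.4]), ([256, 135, 8, 8, 48], [259.4, 138.7]), ([170, 136, 13, 13, 133], [176.2, 141.7]), ([268, 175, 26, 37, 443], [280.1, 192.0])]
top yel [([312, 255, 7, 5, 14], [315.1, 257.0]), ([322, 259, 2, 7, 13], [322.5, 262.2]), ([372, 272, 6, 4, 12], [374.7, 273.2]), ([381, 276, 3, 7, 14], [382.1, 279.0])][ WARN:0@4.676] global loadsave.cpp:1063 imwrite_ Unsupported depth image for selected encoder is fallbacked to CV_8U.
```

View pics/crop1.png

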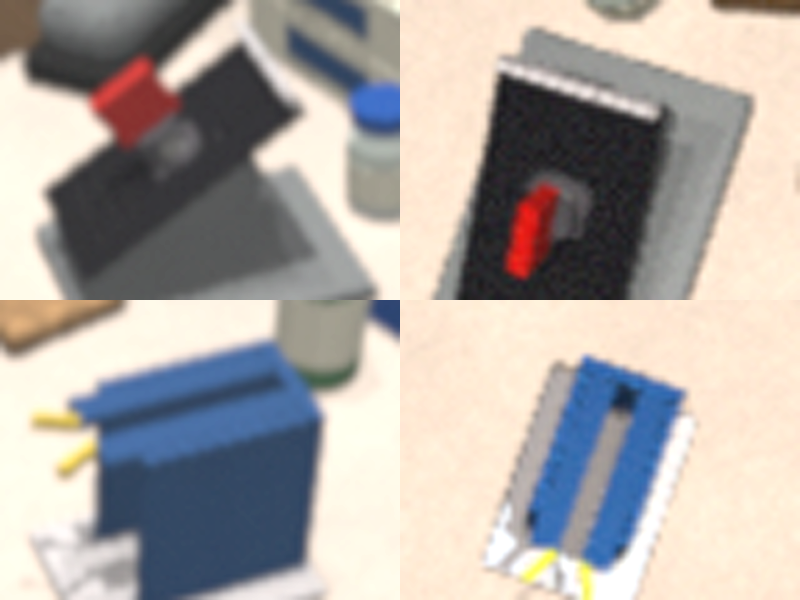

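```bash
python3 - <<'E'
from h import *
S1=lambda x,y:(172+(x+.5)/5-.5,112+(y+.5)/5-.5)
T1=lambda x,y:(140+(x-400+.5)*.18-.5,150+(y+.5)*.18-.5)
S2=lambda x,y:(244+(x+.5)/5-.5,180+(y-300+.5)/5-.5)
T2=lambda x,y:(244+(x-400+.5)*.18-.5,164+(y-300+.5)*.18-.5)
for nm,s,t in(("hLow",S1(98,106),T1(518,270)),("hHigh",S1(151,62),T1(543,192)),("redcen",(198.3,131.5),(163,191)),("collar",S1(172,143),T1(566,210)),
  ("rimL",S1(243,45),T1(500,60)),("rimR",S1(300,107),T1(660,113)),
  ("kFL",S2(277,342),T2(583,357)),("kFR",S2(322,416),T2(687,393)),("kNR",S2(103,460),T2(608,570)),("slotEnd",S2(280,377),T2(624,388)),("kNLtop",S2(70,402),T2(528,543)),("lipL",S2(33,417),T2(530,580)),("lipR",S2(62,468),T2(590,600))):
    p,e=tri(s,t);print(nm,p.round(4),round(e,4))
for p in((583,357),(687,393),(608,570),(530,543),(624,388),(569,555)):print(onz("top",*T2(*p),.135).round(4))
# keeper mask fit
f=cv2.imread("pics/top1.png");H=cv2.cvtColor(f,cv2.COLOR_BGR2HSV)
print(H[192:194,270:292].tolist()[0])
E
```

```text
hLow [0.545  0.1823 0.1598] 0.0047
hHigh [0.5868 0.1656 0.1859] 0.008
redcen [0.5703 0.1762 0.1578] 0.0029
collar [0.5875 0.1603 0.1237] 0.0027
rimL [0.682  0.2026 0.1464] 0.0002
rimR [0.6475 0.0935 0.1607] 0.0046
kFL [ 0.6409 -0.2319  0.1339] 0.0063
kFR [ 0.6145 -0.2974  0.1377] 0.0008
kNR [ 0.4982 -0.2462  0.1387] 0.0007
slotEnd [ 0.6191 -0.2576  0.1368] 0.0033
kNLtop [ 0.5167 -0.1952  0.1343] 0.0022
lipL [ 0.4912 -0.1957  0.1386] 0.0006
lipR [ 0.4788 -0.2348  0.1363] 0.0005
[ 0.6383 -0.2297  0.135 ]
[ 0.6152 -0.2979  0.135 ]
[ 0.4987 -0.2466  0.135 ]
[ 0.5158 -0.1958  0.135 ]
[ 0.6181 -0.2567  0.135 ]
[ 0.5082 -0.2212  0.135 ]
[[112, 78, 108], [106, 187, 113], [106, 196, 116], [106, 200, 111], [107, 192, 109], [106, 209, 110], [107, 194, 112], [108, 153, 110], [112, 58, 101], [8, 20, 102], [4, 17, 103], [4, 18, 100], [120, 22, 92], [110, 140, 100], [107, 199, 110], [107, 202, 110], [108, 186, 111], [107, 193, 111], [106, 194, 109], [107, 189, 108], [110, 115, 115], [117, 20, 139]]
```

```bash
cat >> h.py <<'E'
def pinrot(yaw,tilt,cur):
    "tool z = tilted outward along yaw by tilt from down; y horizontal; nearer of the two half turns"
    c,s=np.cos(yaw),np.sin(yaw)
    z=np.array([c*np.sin(tilt),s*np.sin(tilt),-np.cos(tilt)]);y=np.array([-s,c,0])
    o=[R.from_matrix(np.c_[np.cross(k*y,z),k*y,z]) for k in(1,-1)]
    return o
def go(p,Rt):
    s=read_state();Rc=R.from_rotvec(s["eef_rot"])
    d=(Rc.inv()*Rt).as_rotvec(degrees=True)
    t=Rt.inv().apply(np.asarray(p)-s["eef_pos"])*100
    tc=Rc.inv().apply(np.asarray(p)-s["eef_pos"])*100
    print("turn",d.round(2),"|",np.linalg.norm(d).round(1),"shift(after turn) cm",t.round(2),"|",np.linalg.norm(t).round(1),"shift(in present axes)",tc.round(2))
E
python3 - <<'E'
from h import *
yaw=np.radians(-18.5);ax=np.array([-.5*np.cos(yaw),-.5*np.sin(yaw),.866])
tcp=np.array([.566,.174,.172])-.035*ax
print("grasp tcp",tcp)
for Rt in pinrot(yaw,np.pi/6,None): go(tcp+.1*ax,Rt)
# keeper rectified at z=.135
y=np.radians(-18.7);u=np.array([np.cos(y),np.sin(y)]);v=np.array([-u[1],u[0]]);m0=np.array([.507,-.2212])
a=np.arange(-40,140,.5)/1000;b=np.arange(-50,50,.5)/1000
A,B=np.meshgrid(a,b);P=np.stack([m0[0]+A*u[0]+B*v[0],m0[1]+A*u[1]+B*v[1],np.full(A.shape,.135)],-1)
f=cv2.imread("pics/top1.png").astype(np.float32)
X,Y=proj("top",P);W=cv2.remap(f,X.astype(np.float32),Y.astype(np.float32),cv2.INTER_LINEAR)
bl=W[...,0]-W[...,2]
for a0 in range(-30,130,10):
    i=int((a0+40)/.5);pr=bl[:,i-4:i+5].mean(1)>30
    e=np.flatnonzero(np.diff(pr.astype(int)));print(a0,(b[e]*1000).round(1))
for b0 in(-18,-14,14,18):
    j=int((b0+50)/.5);pr=bl[j-2:j+3].mean(0)>30;print("b",b0,(a[np.flatnonzero(np.diff(pr.astype(int)))]*1000).round(1))
j=100;print("slot",(a[np.flatnonzero(np.diff((bl[j-4:j+5].mean(0)>30).astype(int)))]*1000).round(1))
ye=(W[...,1]+W[...,2])/2-W[...,0]
for a0 in range(-26,2,4):
    i=int((a0+40)/.5);pr=ye[:,i-1:i+2].mean(1)>40;print("yel",a0,(b[np.flatnonzero(np.diff(pr.astype(int)))]*1000).round(1))
E
```

```text
grasp tcp [0.58259566 0.16844717 0.14169   ]
turn [  0.63 -30.     2.36] | 30.1 shift(after turn) cm [-40.84 -22.99  23.92] | 52.6 shift(in present axes) [-46.31 -24.96   0.3 ]
turn [  45.98    0.97 -171.61] | 177.7 shift(after turn) cm [40.84 22.99 23.92] | 52.6 shift(in present axes) [-46.31 -24.96   0.3 ]Traceback (most recent call last):
  File "<stdin>", line 11, in <module>
  File "h.py", line 15, in proj
    c=C[n];q=R.from_rotvec(c["rotation"]).inv().apply(np.asarray(p)-c["origin"]);K=c["intrinsics"]
             ~~~~~~~~~~~~~~~~~~~~~~~~~~~~~~~~~~~~~~~~^^^^^^^^^^^^^^^^^^^^^^^^^^^
  File "scipy/spatial/transform/_rotation.pyx", line 2580, in scipy.spatial.transform._rotation.Rotation.apply
ValueError: Expected input of shape (3,) or (P, 3), got (200, 360, 3).
```

>>> {"op": "apply_moves", "data": {"motion": [[[0,0,0],[0.1,-7.5,0.6],-1],[[0,0,0],[0.1,-7.5,0.6],-1],[[0,0,0],[0.1,-7.5,0.6],-1],[[0,0,0],[0.1,-7.5,0.6],-1],[[-2.7,-1.5,1.6],[0,0,0],-1]], "squeeze": 110}}

```text
clock: 1.0
eef_pos: [0.179, 0.5303, 0.2276]
eef_rot: [0.409, 2.588, -0.11]
ft_force: [-0.1, 0.1, -0.8]
finger_gap: 0.0851
```

>>> {"op": "apply_moves", "data": {"motion": [[[-2.7,-1.5,1.6],[0,0,0],-1],[[-2.7,-1.5,1.6],[0,0,0],-1],[[-2.7,-1.5,1.6],[0,0,0],-1],[[-2.7,-1.5,1.6],[0,0,0],-1],[[-2.7,-1.5,1.6],[0,0,0],-1]]}}

```text
clock: 1.5
eef_pos: [0.3102, 0.4066, 0.2289]
eef_rot: [0.422, 2.588, -0.107]
ft_force: [0.8, -0.2, -0.0]
finger_gap: 0.0857
```

>>> {"op": "apply_moves", "data": {"motion": [[[-2.7,-1.5,1.6],[0,0,0],-1],[[-2.7,-1.5,1.6],[0,0,0],-1],[[-2.7,-1.5,1.6],[0,0,0],-1],[[-2.7,-1.5,1.6],[0,0,0],-1],[[-2.7,-1.5,1.6],[0,0,0],-1]]}}

```text
clock: 2.0
eef_pos: [0.4353, 0.2856, 0.227]
eef_rot: [0.423, 2.587, -0.107]
ft_force: [0.6, 0.0, -0.5]
finger_gap: 0.085
```

```bash
sed -i 's/^def proj(n,p):/def proj(n,p):\n    p=np.asarray(p,float)\n    if p.ndim>2: X,Y=proj(n,p.reshape(-1,3)); return X.reshape(p.shape[:-1]),Y.reshape(p.shape[:-1])/' h.py
python3 - <<'E'
from h import *
yaw=np.radians(-18.5);ax=np.array([-.5*np.cos(yaw),-.5*np.sin(yaw),.866])
tcp=np.array([.566,.174,.172])-.035*ax
s=read_state();print(s["clock"],s["eef_pos"],s["joint_pos"].round(2))
go(tcp+.1*ax,pinrot(yaw,np.pi/6,None)[0])
y=np.radians(-18.7);u=np.array([np.cos(y),np.sin(y)]);v=np.array([-u[1],u[0]]);m0=np.array([.507,-.2212])
a=np.arange(-40,140,.5)/1000;b=np.arange(-50,50,.5)/1000
A,B=np.meshgrid(a,b);P=np.stack([m0[0]+A*u[0]+B*v[0],m0[1]+A*u[1]+B*v[1],np.full(A.shape,.135)],-1)
f=cv2.imread("pics/top1.png").astype(np.float32)
X,Y=proj("top",P);W=cv2.remap(f,X.astype(np.float32),Y.astype(np.float32),cv2.INTER_LINEAR)
bl=W[...,0]-W[...,2]
for a0 in range(-10,130,10):
    i=int((a0+40)/.5);pr=bl[:,i-4:i+5].mean(1)>40
    e=np.flatnonzero(np.diff(pr.astype(int)));print(a0,(b[e]*1000).round(1))
for b0 in(-18,-14,14,18):
    j=int((b0+50)/.5);pr=bl[j-2:j+3].mean(0)>40;print("b",b0,(a[np.flatnonzero(np.diff(pr.astype(int)))]*1000).round(1))
ye=(W[...,1]+W[...,2])/2-W[...,0]
for a0 in range(-26,2,4):
    i=int((a0+40)/.5);pr=ye[:,i-1:i+2].mean(1)>40;print("yel",a0,(b[np.flatnonzero(np.diff(pr.astype(int)))]*1000).round(1))
E
```

```text
2.0 [0.43531448 0.2855738  0.2270308 ] [ 0.6  -0.08  1.98 -0.5   0.96 -0.42]
turn [ 0.24  0.03 -0.12] | 0.3 shift(after turn) cm [-11.05  -6.43   6.23] | 14.2 shift(in present axes) [-11.06  -6.44   6.21]
-10 []
0 [-23.  -22.5]
10 [-28.5  -8.    8.5  28.5]
20 [-32.5  -8.5   8.   33. ]
30 [-35.   -9.    8.   34.5]
40 [-35.   -9.    8.5  35. ]
50 [-34.5  -9.    8.5  35. ]
60 [-35.   -8.5   8.   34.5]
70 [-35.  -9.   8.  34.]
80 [-35.   -9.5   8.   34. ]
90 [-34.5  -9.    7.5  34.5]
100 [-35.   -9.5   6.5  33.5]
110 [-35.5  -6.    4.   33.5]
120 [-34.5  33. ]
b -18 [  0.5 126.5]
b -14 [  2.  126.5]
b 14 [  3. 127.]
b 18 [  1.5 127.5]
yel -26 [-21. -19.]
yel -22 [-23.5 -16.5  16.5  25.5]
yel -18 [-23.  -15.   14.5  24.5]
yel -14 [-21.5 -13.   12.5  22.5]
yel -10 [-20.  -10.   10.5  20.5]
yel -6 [-18.5  -8.    8.   18.5]
yel -2 [-15.   -8.    7.5  16. ]
```

>>> {"op": "apply_moves", "data": {"motion": [[[-2.2,-1.3,1.25],[0.1,0,0],-1],[[-2.2,-1.3,1.25],[0.1,0,0],-1],[[-2.2,-1.3,1.25],[0,0,-0.1],-1],[[-2.2,-1.3,1.25],[0,0,0],-1],[[-2.2,-1.25,1.25],[0,0,0],-1]]}}

```text
clock: 2.5
eef_pos: [0.5347, 0.1843, 0.2277]
eef_rot: [0.422, 2.588, -0.113]
ft_force: [0.4, -0.2, 0.1]
finger_gap: 0.0852
```

>>> {"op": "apply_moves", "data": {"motion": [[[0,0,1.5],[0,0,0],-1],[[0,0,1.5],[0,0,0],-1],[[0,0,1.5],[0,0,0],-1],[[0,0,0.5],[0,0,0],-1],[[0,0,0],[0,0,0],-1]]}}

```text
clock: 3.0
eef_pos: [0.5573, 0.1771, 0.1834]
eef_rot: [0.422, 2.59, -0.114]
ft_force: [0.2, 0.1, -1.0]
finger_gap: 0.0855
```

```bash
python3 - <<'E'
from h import *
yaw=np.radians(-18.5);ax=np.array([-.5*np.cos(yaw),-.5*np.sin(yaw),.866])
tcp=np.array([.566,.174,.172])-.035*ax
go(tcp,pinrot(yaw,np.pi/6,None)[0]); print(read_state()["joint_pos"].round(2))
T=[]
for n in C:
    f=grab_frame(n);cv2.imwrite(f"pics/{n}2.png",f[:,:,::-1])
    x,y=[int(k) for k in proj(n,tcp)]
    c=f[y-50:y+40,x-45:x+45,::-1];T.append(cv2.resize(c,(400,400),interpolation=cv2.INTER_CUBIC))
cv2.imwrite("pics/c2.png",cv2.convertScaleAbs(np.hstack(T),alpha=1.4,beta=20))
E
```

```text
turn [-0.04 -0.08  0.  ] | 0.1 shift(after turn) cm [-0.23 -0.01  4.95] | 5.0 shift(in present axes) [-0.23 -0.01  4.95]
[ 0.26  0.04  1.96 -0.42  0.74 -0.74]
```

View pics/c2.png

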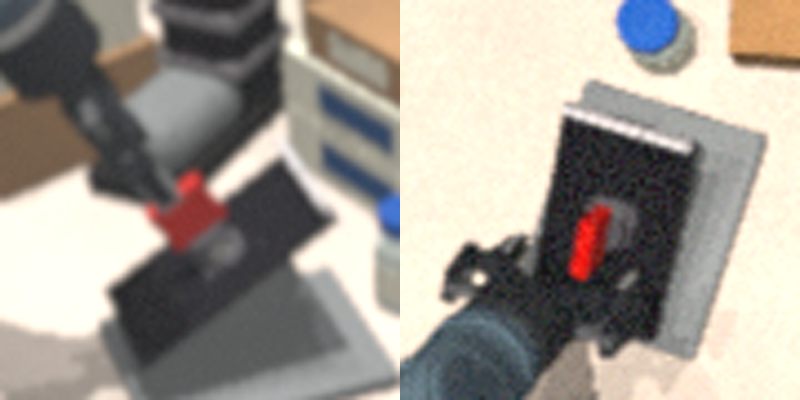

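>>> {"op": "apply_moves", "data": {"motion": [[[-0.1,0,1.3],[0,0,0],-1],[[-0.1,0,1.3],[0,0,0],-1],[[0,0,1.3],[0,0,0],-1],[[0,0,1.0],[0,0,0],-1],[[0,0,0],[0,0,0],-1]], "squeeze": 60}}

```text
clock: 3.6
eef_pos: [0.5819, 0.1682, 0.1403]
eef_rot: [0.422, 2.592, -0.115]
ft_force: [-0.4, -0.2, 0.1]
finger_gap: 0.0853
```

>>> {"op": "apply_moves", "data": {"motion": [[[0,0,0],[0,0,0],1],[[0,0,0],[0,0,0],1],[[0,0,0],[0,0,0],1],[[0,0,0],[0,0,0],1],[[0,0,0],[0,0,0],1]]}}

```text
clock: 4.1
eef_pos: [0.5841, 0.1719, 0.1448]
eef_rot: [0.42, 2.584, -0.104]
ft_force: [8.5, 16.3, -14.3]
finger_gap: 0.0133
```

>>> {"op": "apply_moves", "data": {"motion": [[[0,0,0],[0,0,0],1],[[0,0,0],[0,0,0],1],[[0,0,0],[0,0,0],1]], "squeeze": 110}}

```text
clock: 4.4
eef_pos: [0.5835, 0.1715, 0.1439]
eef_rot: [0.42, 2.586, -0.106]
ft_force: [0.8, 9.5, 0.4]
finger_gap: 0.0128
```

```bash
python3 - <<'E'
from h import *
s=read_state();print({k:np.round(v,3) for k,v in s.items()})
E
```

```text
{'clock': np.float64(4.4), 'joint_pos': array([ 0.227,  0.146,  1.939, -0.444,  0.643, -0.719]), 'qd': array([-0.   ,  0.003,  0.001, -0.001,  0.002, -0.   ]), 'joint_efforts': array([-5.4130e+00, -3.8582e+01, -2.9855e+01, -2.5860e+00,  3.6400e-01,
       -8.0000e-03]), 'eef_pos': array([0.583, 0.171, 0.144]), 'eef_rot': array([ 0.42 ,  2.586, -0.106]), 'ft_force': array([0.824, 9.509, 0.413]), 'ft_torque': array([1.67 , 0.   , 0.826]), 'finger_gap': np.float64(0.013)}
```

>>> {"op": "apply_moves", "data": {"motion": [[[0,0.15,0],[0,0,0],1],[[0,0.15,0],[0,0,0],1],[[0,0,-0.1],[0,0,8],1],[[0,0,-0.06],[0,0,8],1],[[0,0,-0.06],[0,0,8],1]]}}

```text
clock: 4.9
eef_pos: [0.5818, 0.1708, 0.1437]
eef_rot: [0.955, 2.439, 0.031]
ft_force: [4.4, -5.9, -7.3]
finger_gap: 0.0126
```

>>> {"op": "apply_moves", "data": {"motion": [[[0,0,-0.05],[0,0,8],1],[[0,0,-0.05],[0,0,8],1],[[0,0,-0.05],[0,0,8],1],[[0,0,-0.05],[0,0,8],1],[[0,0,-0.05],[0,0,8],1]]}}

```text
clock: 5.4
eef_pos: [0.5782, 0.1705, 0.1433]
eef_rot: [1.753, 1.988, 0.265]
ft_force: [0.2, -2.9, -10.8]
finger_gap: 0.0125
```

```bash
cat >> h.py <<'E'
def st():
    s=read_state();Q=R.from_rotvec(s["eef_rot"]);z=Q.as_matrix()[:,2]
    print(round(float(s["clock"]),2),"pos",s["eef_pos"].round(4),"z",z.round(3),"f",s["ft_force"].round(1),"fz_tool",(s["ft_force"]@z).round(1),"tq_z",(s["ft_torque"]@z).round(2),"q",s["joint_pos"].round(2),"gap",round(float(s["finger_gap"]),4),"out mm",((s["eef_pos"]-[.5835,.1715,.1439])@[-.474,.159,.866]*1000).round(1))
E
python3 -c "
from h import *
st()"
```

```text
5.4 pos [0.5782 0.1705 0.1433] z [ 0.467 -0.162 -0.869] f [  0.2  -2.9 -10.8] fz_tool 9.9 tq_z -0.29 q [ 0.23  0.14  1.94 -0.45  0.66  0.41] gap 0.0125 out mm 1.8
```

>>> {"op": "apply_moves", "data": {"motion": [[[0,0,-0.04],[0,0,-8],1],[[0,0,-0.04],[0,0,-8],1],[[0,0,-0.04],[0,0,-8],1],[[0,0,-0.04],[0,0,-8],1],[[0,0,-0.04],[0,0,-8],1]]}}

```text
clock: 5.9
eef_pos: [0.579, 0.1723, 0.1461]
eef_rot: [0.945, 2.446, 0.03]
ft_force: [6.4, 1.5, -12.7]
finger_gap: 0.0127
```

>>> {"op": "apply_moves", "data": {"motion": [[[0,0,-0.04],[0,0,-8],1],[[0,0,-0.04],[0,0,-8],1],[[0,0,-0.04],[0,0,-8],1],[[0,0,-0.04],[0,0,-8],1],[[0,0,-0.04],[0,0,-8],1]]}}

```text
clock: 6.4
eef_pos: [0.5776, 0.1737, 0.1477]
eef_rot: [0.051, 2.638, -0.209]
ft_force: [2.8, 4.0, -12.2]
finger_gap: 0.0124
```

```bash
python3 -c "
from h import *
st()"
```

```text
6.4 pos [0.5776 0.1737 0.1477] z [ 0.471 -0.157 -0.868] f [  2.8   4.  -12.2] fz_tool 11.3 tq_z 0.32 q [ 0.24  0.13  1.94 -0.44  0.66 -1.  ] gap 0.0124 out mm 6.4
```

>>> {"op": "apply_moves", "data": {"motion": [[[0,0,-0.04],[0,0,-8],1],[[0,0,-0.04],[0,0,-8],1],[[0,0,-0.04],[0,0,-8],1],[[0,0,-0.04],[0,0,-8],1],[[0,0,-0.04],[0,0,-8],1]]}}

```text
clock: 6.9
eef_pos: [0.5751, 0.1735, 0.1477]
eef_rot: [-0.873, 2.555, -0.435]
ft_force: [1.5, 2.6, -15.5]
finger_gap: 0.0126
```

>>> {"op": "apply_moves", "data": {"motion": [[[0,0,-0.04],[0,0,8],1],[[0,0,-0.04],[0,0,8],1],[[0,0,-0.04],[0,0,8],1],[[0,0,-0.04],[0,0,8],1],[[0,0,-0.04],[0,0,8],1]]}}

```text
clock: 7.4
eef_pos: [0.5742, 0.1721, 0.1498]
eef_rot: [0.065, 2.641, -0.213]
ft_force: [1.3, -4.1, -11.2]
finger_gap: 0.013
```

>>> {"op": "apply_moves", "data": {"motion": [[[0,0,-0.04],[0,0,8],1],[[0,0,-0.04],[0,0,8],1],[[0,0,-0.04],[0,0,8],1],[[0,0,-0.04],[0,0,8],1],[[0,0,-0.04],[0,0,8],1]]}}

```text
clock: 7.9
eef_pos: [0.5723, 0.1722, 0.1506]
eef_rot: [0.959, 2.446, 0.025]
ft_force: [-0.6, -2.6, -13.5]
finger_gap: 0.0125
```

>>> {"op": "apply_moves", "data": {"motion": [[[0,0,-0.04],[0,0,8],1],[[0,0,-0.04],[0,0,8],1],[[0,0,-0.04],[0,0,8],1],[[0,0,-0.04],[0,0,8],1],[[0,0,-0.04],[0,0,8],1]]}}

```text
clock: 8.4
eef_pos: [0.5703, 0.1725, 0.1509]
eef_rot: [1.756, 1.991, 0.26]
ft_force: [0.6, -2.5, -16.7]
finger_gap: 0.0129
```

```bash
python3 -c "
from h import *
st()"
```

```text
8.4 pos [0.5703 0.1725 0.1509] z [ 0.462 -0.163 -0.872] f [  0.6  -2.5 -16.7] fz_tool 15.3 tq_z -0.35 q [ 0.24  0.12  1.95 -0.44  0.68  0.4 ] gap 0.0129 out mm 12.5
```

```bash
cat >> h.py <<'E'
def standshift(tag):
    "stand motion from image shift of its right/high edge patches in the top view (z about .016/.15)"
    f=grab_frame("top")[:,:,::-1].copy();cv2.imwrite(f"pics/top_{tag}.png",f);g0=cv2.imread("pics/top1.png")
    for nm,(x,y,w,h),z in(("foot",(186,160,22,50),.016),("rim",(156,154,36,20),.155)):
        t=cv2.GaussianBlur(g0[y:y+h,x:x+w],(0,0),1)
        S=cv2.GaussianBlur(f[y-10:y+h+10,x-10:x+w+10],(0,0),1)
        r=cv2.matchTemplate(cv2.resize(S,None,fx=8,fy=8,interpolation=2),cv2.resize(t,None,fx=8,fy=8,interpolation=2),cv2.TM_CCOEFF_NORMED)
        _,m,_,l=cv2.minMaxLoc(r);dx,dy=l[0]/8-10,l[1]/8-10
        print(nm,round(m,3),"px",dx,dy,"mm",((onz("top",x+dx,y+dy,z)-onz("top",x,y,z))*1000).round(1))
E
python3 -c "
from h import *
standshift('a')"
```

```text
foot 0.981 px 0.25 2.125 mm [-8.5 -1.2  0. ]
rim 0.984 px 1.25 2.0 mm [-7.3 -4.8  0. ]
```

>>> {"op": "apply_moves", "data": {"motion": [[[0,0,-0.01],[0,0,-8],1],[[0,0,-0.01],[0,0,-8],1],[[0,0,-0.02],[0,0,-8],1],[[0,0,-0.02],[0,0,-8],1],[[0,0,-0.02],[0,0,-8],1]]}}

```text
clock: 8.95
eef_pos: [0.5717, 0.1735, 0.1533]
eef_rot: [0.943, 2.451, 0.025]
ft_force: [1.8, -0.6, -17.1]
finger_gap: 0.0124
```

>>> {"op": "apply_moves", "data": {"motion": [[[0,0,-0.02],[0,0,-8],1],[[0,0,-0.03],[0,0,-8],1],[[0,0,-0.02],[0,0,-8],1],[[0,0,-0.03],[0,0,-8],1],[[0,0,-0.02],[0,0,-8],1]]}}

```text
clock: 9.45
eef_pos: [0.5717, 0.1744, 0.1551]
eef_rot: [0.048, 2.641, -0.213]
ft_force: [2.2, 1.0, -16.0]
finger_gap: 0.0131
```

```bash
python3 -c "
from h import *
st();standshift('b')"
```

```text
9.45 pos [0.5717 0.1744 0.1551] z [ 0.468 -0.159 -0.869] f [  2.2   1.  -16. ] fz_tool 14.8 tq_z 0.3 q [ 0.24  0.11  1.94 -0.43  0.68 -1.01] gap 0.0131 out mm 15.7
foot 0.996 px 0.75 2.0 mm [-7.9 -3.2  0. ]
rim 0.996 px 1.0 2.25 mm [-8.2 -3.9  0. ]
```

>>> {"op": "apply_moves", "data": {"motion": [[[0,0,-0.02],[0,0,-8],1],[[0,0,-0.02],[0,0,-8],1],[[0,0,-0.02],[0,0,-8],1],[[0,0,-0.02],[0,0,-8],1],[[0,0,-0.02],[0,0,-8],1]]}}

```text
clock: 10.0
eef_pos: [0.5714, 0.1747, 0.1562]
eef_rot: [-0.872, 2.554, -0.435]
ft_force: [1.6, 0.2, -17.1]
finger_gap: 0.0128
```

>>> {"op": "apply_moves", "data": {"motion": [[[0,0,-0.01],[0,0,8],1],[[0,0,-0.02],[0,0,8],1],[[0,0,-0.02],[0,0,8],1],[[0,0,-0.02],[0,0,8],1],[[0,0,-0.02],[0,0,8],1]]}}

```text
clock: 10.5
eef_pos: [0.5711, 0.1739, 0.1575]
eef_rot: [0.065, 2.639, -0.211]
ft_force: [-0.3, -2.4, -13.1]
finger_gap: 0.013
```

>>> {"op": "apply_moves", "data": {"motion": [[[0,0,-0.02],[0,0,8],1],[[0,0,-0.02],[0,0,8],1],[[0,0,-0.02],[0,0,8],1],[[0,0,-0.02],[0,0,8],1],[[0,0,-0.02],[0,0,8],1]]}}

```text
clock: 11.0
eef_pos: [0.5701, 0.1735, 0.1581]
eef_rot: [0.959, 2.444, 0.027]
ft_force: [-2.4, -2.5, -12.6]
finger_gap: 0.0123
```

```bash
python3 -c "
from h import *
st();standshift('c')"
```

```text
11.0 pos [0.5701 0.1735 0.1581] z [ 0.467 -0.162 -0.869] f [ -2.4  -2.5 -12.6] fz_tool 10.3 tq_z -0.25 q [ 0.24  0.11  1.95 -0.44  0.69 -0.3 ] gap 0.0123 out mm 19.0
foot 0.992 px 0.625 2.0 mm [-7.9 -2.7  0. ]
rim 0.993 px 1.375 2.0 mm [-7.3 -5.2  0. ]
```

>>> {"op": "apply_moves", "data": {"motion": [[[0,0,-0.02],[0,0,8],1],[[0,0,-0.03],[0,0,8],1],[[0,0,-0.02],[0,0,8],1],[[0,0,-0.03],[0,0,8],1],[[0,0,-0.03],[0,0,8],1]]}}

```text
clock: 11.55
eef_pos: [0.5691, 0.1743, 0.1584]
eef_rot: [1.752, 1.991, 0.265]
ft_force: [0.4, -1.2, -17.3]
finger_gap: 0.0127
```

>>> {"op": "apply_moves", "data": {"motion": [[[0,0,-0.02],[0,0,-8],1],[[0,0,-0.02],[0,0,-8],1],[[0,0,-0.03],[0,0,-8],1],[[0,0,-0.03],[0,0,-8],1],[[0,0,-0.03],[0,0,-8],1]]}}

```text
clock: 12.05
eef_pos: [0.57, 0.1753, 0.161]
eef_rot: [0.942, 2.448, 0.028]
ft_force: [1.7, 0.5, -15.2]
finger_gap: 0.0129
```

>>> {"op": "apply_moves", "data": {"motion": [[[0,0,-0.03],[0,0,-8],1],[[0,0,-0.03],[0,0,-8],1],[[0,0,-0.03],[0,0,-8],1],[[0,0,-0.03],[0,0,-8],1],[[0,0,-0.03],[0,0,-8],1]]}}

```text
clock: 12.55
eef_pos: [0.5697, 0.1763, 0.1628]
eef_rot: [0.048, 2.638, -0.211]
ft_force: [0.1, 2.8, -14.5]
finger_gap: 0.0129
```

```bash
python3 -c "
from h import *
st();standshift('d')"
```

```text
12.55 pos [0.5697 0.1763 0.1628] z [ 0.471 -0.158 -0.868] f [  0.1   2.8 -14.5] fz_tool 12.3 tq_z 0.22 q [ 0.25  0.1   1.95 -0.43  0.7  -1.01] gap 0.0129 out mm 23.7
foot 0.996 px 0.625 1.625 mm [-6.4 -2.6  0. ]
rim 0.996 px 1.0 1.625 mm [-5.9 -3.8  0. ]
```

>>> {"op": "apply_moves", "data": {"motion": [[[0,0,-0.03],[0,0,-8],1],[[0,0,-0.03],[0,0,-8],1],[[0,0,-0.03],[0,0,-8],1],[[0,0,-0.03],[0,0,-8],1],[[0,0,-0.03],[0,0,-8],1]]}}

```text
clock: 13.1
eef_pos: [0.568, 0.1769, 0.1639]
eef_rot: [-0.872, 2.552, -0.434]
ft_force: [-4.4, 4.1, -10.8]
finger_gap: 0.0127
```

>>> {"op": "apply_moves", "data": {"motion": [[[0,0,-0.02],[0,0,8],1],[[0,0,-0.03],[0,0,8],1],[[0,0,-0.03],[0,0,8],1],[[0,0,-0.03],[0,0,8],1],[[0,0,-0.03],[0,0,8],1]]}}

```text
clock: 13.6
eef_pos: [0.5682, 0.1759, 0.1663]
eef_rot: [0.067, 2.636, -0.209]
ft_force: [-5.1, -0.2, -6.5]
finger_gap: 0.0129
```

>>> {"op": "apply_moves", "data": {"motion": [[[0,0,-0.03],[0,0,8],1],[[0,0,-0.03],[0,0,8],1],[[0,0,-0.03],[0,0,8],1],[[0,0,-0.03],[0,0,8],1],[[0,0,-0.03],[0,0,8],1]]}}

```text
clock: 14.1
eef_pos: [0.5665, 0.1744, 0.1667]
eef_rot: [0.96, 2.442, 0.027]
ft_force: [-6.4, -7.3, -6.4]
finger_gap: 0.0127
```

```bash
python3 -c "
from h import *
st();standshift('e')"
```

```text
14.1 pos [0.5665 0.1744 0.1667] z [ 0.468 -0.163 -0.869] f [-6.4 -7.3 -6.4] fz_tool 3.8 tq_z -0.16 q [ 0.25  0.09  1.95 -0.43  0.71 -0.3 ] gap 0.0127 out mm 28.2
foot 0.996 px 1.125 0.75 mm [-2.9 -4.5  0. ]
rim 0.995 px 1.375 1.125 mm [-4.1 -5.1  0. ]
```

>>> {"op": "apply_moves", "data": {"motion": [[[0,0,-0.1],[0,0,-8],1],[[0,0,-0.1],[0,0,-8],1],[[0,0,-0.1],[0,0,-8],1],[[0,0,-0.2],[0,0,0],1],[[0,0,-0.2],[0,0,0],1]]}}

```text
clock: 14.65
eef_pos: [0.5647, 0.1767, 0.174]
eef_rot: [0.429, 2.59, -0.115]
ft_force: [-3.6, -4.8, -7.0]
finger_gap: 0.0124
```

```bash
python3 -c "
from h import *
st();standshift('f');print(R.from_rotvec(read_state()['eef_rot']).as_matrix().round(3))"
```

```text
14.65 pos [0.5647 0.1767 0.174 ] z [ 0.471 -0.161 -0.867] f [-3.6 -4.8 -7. ] fz_tool 5.2 tq_z -0.05 q [ 0.25  0.07  1.95 -0.43  0.72 -0.73] gap 0.0124 out mm 35.8
foot 0.996 px 1.125 0.75 mm [-2.9 -4.5  0. ]
rim 0.995 px 1.375 1.125 mm [-4.1 -5.1  0. ]
[[-0.821  0.322  0.471]
 [ 0.28   0.947 -0.161]
 [-0.498 -0.    -0.867]]
```

>>> {"op": "apply_moves", "data": {"motion": [[[0.08,-0.15,-0.3],[0,0,0],1],[[0,0,-0.5],[0,0,0],1],[[0,0,-0.5],[0,0,0],1],[[0,0,-0.5],[0,0,0],1],[[0,0,-0.5],[0,0,0],1]]}}

```text
clock: 15.2
eef_pos: [0.5556, 0.1813, 0.1972]
eef_rot: [0.421, 2.583, -0.108]
ft_force: [0.6, 0.5, -2.6]
finger_gap: 0.0125
```

>>> {"op": "apply_moves", "data": {"motion": [[[0,0,-1],[0,0,0],1],[[0,0,-1.5],[0,0,0],1],[[0,0,-2],[0,0,0],1],[[0,0,-2],[0,0,0],1],[[0,0,0],[0,0,0],1]]}}

```text
clock: 15.7
eef_pos: [0.5244, 0.192, 0.2553]
eef_rot: [0.42, 2.582, -0.107]
ft_force: [0.1, 0.1, -1.6]
finger_gap: 0.0127
```

```bash
python3 - <<'E'
from h import *
st();standshift('g')
s=read_state();p=s["eef_pos"]
f={n:grab_frame(n) for n in C};T=[]
for n in C:
    cv2.imwrite(f"pics/{n}3.png",f[n][:,:,::-1])
    x,y=[int(k) for k in proj(n,p)]
    T.append(cv2.resize(f[n][max(y-45,0):y+45,x-45:x+45,::-1],(400,400),interpolation=cv2.INTER_CUBIC))
cv2.imwrite("pics/c3.png",cv2.convertScaleAbs(np.hstack(T),alpha=1.4,beta=20))
for R0 in pinrot(np.radians(-19),0,None): go(p+[0,0,.06],R0)
E
```

```text
15.7 pos [0.5244 0.192  0.2553] z [ 0.481 -0.155 -0.863] f [ 0.1  0.1 -1.6] fz_tool 1.4 tq_z -0.04 q [ 0.31 -0.11  1.95 -0.39  0.9  -0.76] gap 0.0127 out mm 127.8
foot 0.997 px 1.125 0.75 mm [-2.9 -4.5  0. ]
rim 0.995 px 1.25 1.0 mm [-3.6 -4.6  0. ]
turn [ 0.18 30.03  0.5 ] | 30.0 shift(after turn) cm [-0.06  0.11 -6.28] | 6.3 shift(in present axes) [-3.19  0.12 -5.4 ]
turn [ -46.51    0.27 -173.38] | 179.5 shift(after turn) cm [ 0.06 -0.11 -6.28] | 6.3 shift(in present axes) [-3.19  0.12 -5.4 ]
```

View pics/c3.png

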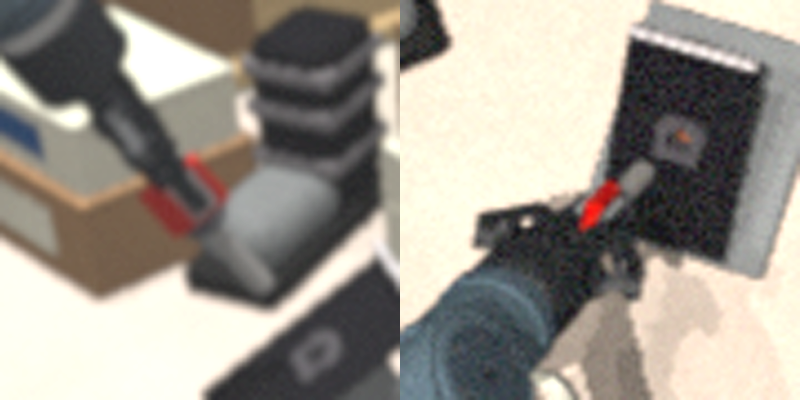

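>>> {"op": "apply_moves", "data": {"motion": [[[0,0,-1],[0,7.5,0.1],1],[[0,0,-1],[0,7.5,0.1],1],[[0,0,-1],[0,7.5,0.1],1],[[0,0,-1],[0,7.5,0.1],1],[[0,0,0],[0,0,0],1]]}}

```text
clock: 16.35
eef_pos: [0.514, 0.1928, 0.2881]
eef_rot: [0.521, 3.098, 0.003]
ft_force: [1.7, 0.0, -2.3]
finger_gap: 0.0128
```

```bash
python3 - <<'E'
from h import *
st();R0=pinrot(np.radians(-19),0,None)[0]
go([.432,-.1955,.27],R0)
E
```

```text
16.35 pos [0.514  0.1928 0.2881] z [ 0.     0.002 -1.   ] f [ 1.7  0.  -2.3] fz_tool 2.3 tq_z -0.02 q [ 0.14  0.08  1.61  0.    1.46 -1.1 ] gap 0.0128 out mm 161.2
turn [ 0.12 -0.02 -0.08] | 0.1 shift(after turn) cm [ -4.89 -39.39   1.81] | 39.7 shift(in present axes) [ -4.95 -39.38   1.73]
```

>>> {"op": "apply_moves", "data": {"motion": [[[-0.5,-3.9,0.2],[0,0,0],1],[[-0.5,-3.9,0.2],[0,0,0],1],[[-0.5,-3.9,0.2],[0,0,0],1],[[-0.5,-3.9,0.2],[0,0,0],1],[[-0.5,-3.9,0.2],[0,0,0],1]]}}

```text
clock: 16.85
eef_pos: [0.4704, 0.0007, 0.276]
eef_rot: [0.514, 3.098, -0.0]
ft_force: [1.2, 0.4, -1.9]
finger_gap: 0.0129
```

>>> {"op": "apply_moves", "data": {"motion": [[[-0.5,-3.9,0.2],[0,0,0],1],[[-0.5,-3.9,0.2],[0,0,0],1],[[-0.5,-3.9,0.2],[0,0,0],1],[[-0.5,-3.9,0.2],[0,0,0],1],[[-0.4,-3.9,0],[0,0,0],1]]}}

```text
clock: 17.35
eef_pos: [0.4299, -0.1915, 0.2675]
eef_rot: [0.515, 3.099, -0.0]
ft_force: [0.3, -0.7, -2.0]
finger_gap: 0.0127
```

>>> {"op": "apply_moves", "data": {"motion": [[[0,0,2],[0,0,0],1],[[0,0,2],[0,0,0],1],[[0,0,2],[0,0,0],1],[[0,0,2],[0,0,0],1],[[0,0,0],[0,0,0],1]]}}

```text
clock: 17.85
eef_pos: [0.4287, -0.1884, 0.1853]
eef_rot: [-0.514, -3.094, -0.005]
ft_force: [-0.3, 1.4, -2.3]
finger_gap: 0.0126
```

```bash
python3 - <<'E'
from h import *
st();p=read_state()["eef_pos"];R0=pinrot(np.radians(-19),0,None)[0]
go([.432,-.1955,.19],R0)
T=[]
for n in C:
    f=np.mean([grab_frame(n).astype(float) for _ in range(3)],0).astype(np.uint8);cv2.imwrite(f"pics/{n}4.png",f[:,:,::-1])
    x,y=[int(k) for k in proj(n,p-[0,0,.03])];print(n,x-30,y-35)
    T.append(cv2.resize(f[y-35:y+35,x-30:x+40,::-1],(400,400),interpolation=cv2.INTER_CUBIC))
cv2.imwrite("pics/c4.png",cv2.convertScaleAbs(np.hstack(T),alpha=1.4,beta=20))
E
```

```text
17.85 pos [ 0.4287 -0.1884  0.1853] z [-0.004  0.004 -1.   ] f [-0.3  1.4 -2.3] fz_tool 2.3 tq_z -0.01 q [-0.67 -0.01  1.91  0.    1.25 -1.91] gap 0.0126 out mm 52.0
turn [ 0.13 -0.31  0.13] | 0.4 shift(after turn) cm [-0.54 -0.56 -0.47] | 0.9 shift(in present axes) [-0.54 -0.56 -0.48]
side 200 172
top 234 196
```

View pics/c4.png

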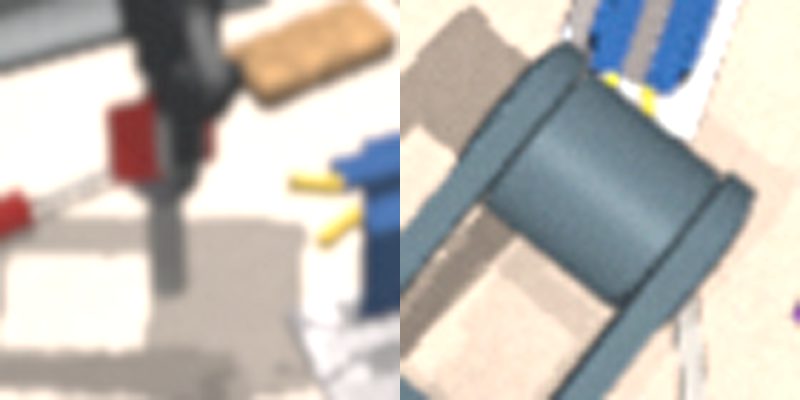

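```bash
python3 - <<'E'
from h import *
s=read_state();p=s["eef_pos"];M=R.from_rotvec(s["eef_rot"]).as_matrix();print(M.round(3))
g=cv2.imread("pics/side4.png").astype(int)
# shank columns: dark against light ground
for v in range(202,226,2): print(v,g[v,222:238].sum(1).tolist())
for d in(0,-.03,-.045,-.083): print(d,[round(float(k),2) for k in proj("side",p-M[:,2]*d)])
for k in(0,1):
    a=np.array(proj("side",p+M[:,2]*.05));b=np.array(proj("side",p+M[:,2]*.05+M[:,k]*.01));print("px per 10mm tool axis",k,(b-a).round(2))
for d in(.03,.06,.083): print(d,[round(float(k),2) for k in proj("side",p+M[:,2]*d)])
E
```

```text
[[-0.946  0.323  0.002]
 [ 0.323  0.946 -0.   ]
 [-0.002  0.001 -1.   ]]
202 [147, 139, 133, 130, 137, 148, 161, 159, 138, 122, 117, 138, 247, 395, 497, 536]
204 [303, 237, 185, 162, 154, 151, 147, 142, 131, 118, 136, 220, 355, 478, 534, 549]
206 [491, 427, 351, 275, 206, 165, 153, 149, 153, 213, 318, 426, 503, 539, 549, 551]
208 [524, 516, 482, 394, 274, 197, 183, 186, 208, 298, 425, 512, 534, 531, 529, 531]
210 [410, 399, 377, 320, 246, 205, 200, 200, 203, 261, 359, 421, 425, 415, 413, 409]
212 [348, 349, 340, 298, 241, 208, 200, 198, 200, 225, 290, 340, 356, 358, 358, 360]
214 [354, 354, 345, 306, 248, 210, 200, 199, 200, 222, 282, 336, 355, 358, 356, 359]
216 [449, 449, 436, 384, 289, 217, 200, 199, 196, 221, 279, 336, 358, 361, 359, 358]
218 [538, 536, 523, 457, 332, 231, 206, 204, 200, 219, 271, 328, 353, 356, 356, 358]
220 [528, 534, 526, 472, 350, 246, 218, 215, 209, 219, 265, 321, 346, 355, 355, 355]
222 [534, 538, 536, 488, 371, 269, 236, 229, 227, 242, 288, 333, 352, 355, 355, 355]
224 [541, 548, 547, 505, 409, 332, 311, 308, 317, 330, 344, 352, 355, 354, 352, 352]
0 [231.31, 197.26]
-0.03 [231.76, 205.72]
-0.045 [231.97, 209.82]
-0.083 [232.51, 219.86]
px per 10mm tool axis 0 [-3.56  0.95]
px per 10mm tool axis 1 [-1.2 -2.4]
0.03 [231.76, 205.72]
0.06 [232.19, 213.84]
0.083 [232.51, 219.86]
```

```bash
python3 - <<'E'
from h import *
p=np.array([.5244,.192,.2553]);M=R.from_rotvec([.42,2.582,-.107]).as_matrix()
o={}
for n in C:
    x,y=[int(k) for k in proj(n,p)];o[n]=(x-45,max(y-45,0))
q=lambda n,x,y:(o[n][0]+(x+.5)*90/400-.5,o[n][1]+(y+.5)*90/400-.5)
# foot-end centre and a point on shank axis: side / top crop
for s,t in(((263,280),(643,175)),((212,225),(603,205))):
    P,e=tri(q("side",*s),q("top",t[0]-400,t[1]));print(P.round(4),round(e,4),"in tool mm",(M.T@(P-p)*1000).round(1))
for n in C: print(n,o[n],[[round(float(k),1) for k in proj(n,p+M[:,2]*d+M[:,0]*x)] for d in(0,.083) for x in(0,.009)])
for n in C:
    g=cv2.imread(f"pics/{n}3.png").astype(int)
    v0,u0=[(int(k[1]),int(k[0])) for k in [proj(n,p+M[:,2]*.06)]][0]
    print(n,v0,u0);[print(g[v,u0-12:u0+13].sum(1).tolist()) for v in(v0-2,v0,v0+2)]
E
```

```text
[0.5571 0.1796 0.1842] 0.0037 in tool mm [ 5.8 -1.8 79. ]
[0.5298 0.1983 0.232 ] 0.0061 in tool mm [ 9.1  7.6 21.7]
side (135, 63) [[180.0, 108.1], [177.8, 109.8], [195.1, 125.1], [193.0, 126.7]]
top (106, 155) [[152.0, 201.0], [151.5, 203.3], [160.8, 191.5], [160.3, 193.7]]
side 120 191
[154, 148, 153, 163, 178, 183, 188, 204, 230, 251, 254, 246, 229, 222, 219, 213, 202, 194, 182, 169, 153, 143, 124, 101, 86]
[129, 110, 111, 121, 144, 158, 173, 186, 203, 222, 243, 248, 240, 213, 189, 167, 159, 158, 152, 137, 123, 101, 89, 87, 81]
[96, 92, 96, 94, 96, 103, 120, 146, 178, 194, 212, 227, 245, 246, 227, 192, 154, 129, 117, 98, 92, 85, 84, 69, 72]
top 194 158
[496, 509, 507, 506, 472, 357, 278, 196, 61, 5, 20, 38, 29, 100, 146, 170, 142, 73, 50, 46, 33, 53, 97, 128, 143]
[506, 504, 514, 491, 428, 311, 266, 146, 65, 31, 54, 92, 164, 242, 240, 245, 236, 204, 102, 26, 25, 26, 33, 29, 50]
[506, 503, 499, 453, 325, 295, 264, 134, 84, 60, 141, 211, 238, 253, 237, 217, 186, 129, 56, 29, 41, 41, 15, 48, 38]
```

```bash
cat >> h.py <<'E'
KM=np.array([.508,-.2216,.131]);KU=np.array([np.cos(np.radians(-19)),np.sin(np.radians(-19)),0]);KV=np.array([-KU[1],KU[0],0])
def neck(off=.008,dn=.0235):
    s=read_state();M=R.from_rotvec(s["eef_rot"]).as_matrix()
    P=s["eef_pos"]+off*M[:,0]+dn*M[:,2]-KM
    print("neck in slot_mouth mm",[round(float(P@k)*1000,1) for k in(KU,KV,[0,0,1])],"turn to set",(R.from_matrix(M).inv()*pinrot(np.radians(-19),0,None)[0]).as_rotvec(degrees=True).round(2),"f",s["ft_force"].round(1),"t",round(float(s["clock"]),2))
E
python3 -c "
from h import *
neck()"
```

```text
neck in slot_mouth mm [-90.1, 4.5, 36.0] turn to set [0.04 0.14 0.13] f [-0.2  0.4 -1.7] t 18.15
```

>>> {"op": "apply_moves", "data": {"motion": [[[0,-0.25,1.2],[0,0,0],1],[[0,-0.2,1.2],[0,0,0],1],[[0,0,1.2],[0,0,0.1],1],[[-1,0,0.1],[0,0.1,0],1],[[-1,0,0],[0,0,0],1]]}}

```text
clock: 18.65
eef_pos: [0.449, -0.201, 0.1516]
eef_rot: [-0.518, -3.096, -0.005]
ft_force: [0.4, 0.2, -1.1]
finger_gap: 0.0124
```

>>> {"op": "apply_moves", "data": {"motion": [[[-1,0,0],[0,0,0],1],[[-1,0,0],[0,0,0],1],[[0,0,0],[0,0,0],1],[[0,0,0],[0,0,0],1]]}}

```text
clock: 19.05
eef_pos: [0.4678, -0.2074, 0.1523]
eef_rot: [-0.517, -3.097, -0.004]
ft_force: [0.0, -0.2, -1.8]
finger_gap: 0.0125
```

```bash
python3 - <<'E'
from h import *
T=[]
f=np.mean([grab_frame("side").astype(float) for _ in range(3)],0).astype(np.uint8);cv2.imwrite(f"pics/side5.png",f[:,:,::-1])
neck()
g=cv2.resize(f[165:255,210:330,::-1],(800,600),interpolation=cv2.INTER_CUBIC);cv2.imwrite("pics/c5.png",cv2.convertScaleAbs(g,alpha=1.4,beta=20))
E
```

```text
neck in slot_mouth mm [-51.3, 0.4, -2.2] turn to set [ 0.11 -0.12  0.03] f [ 0.6  0.1 -2.6] t 19.2
```

View pics/c5.png

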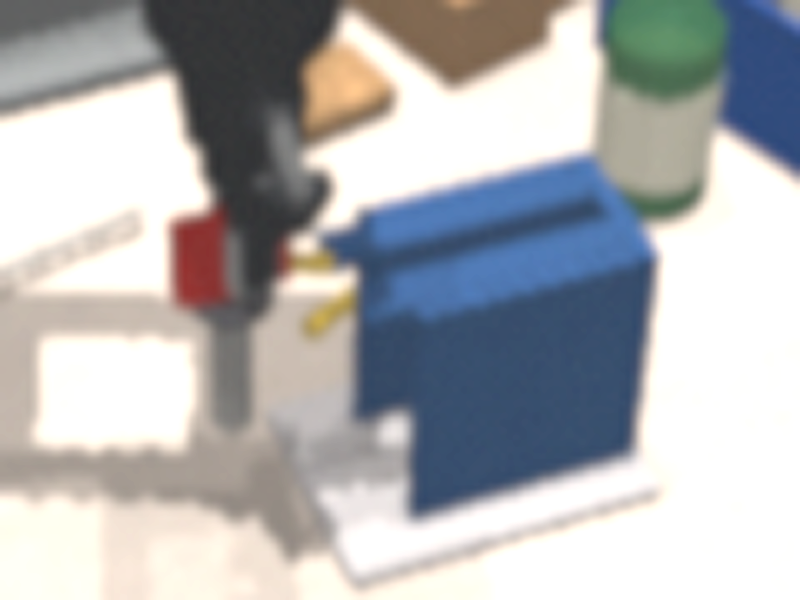

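```bash
python3 - <<'E'
from h import *
q=lambda P:[round(float(k),1) for k in((np.array(proj("side",P))-[210,165]+.5)*6.667-.5)]
for a in(0,.115): print("slot top centre",a,q(KM+KU*a+[0,0,.004]))
s=read_state();M=R.from_rotvec(s["eef_rot"]).as_matrix();ax=s["eef_pos"]+.008*M[:,0]
for d in(.007,.0235,.083): print("pin",d,q(ax+M[:,2]*d))
fc=ax+M[:,2]*.083
print("foot lowest",max(q(fc+.009*np.array([np.cos(t),np.sin(t),0]))[1] for t in np.arange(0,6.3,.1)))
g=cv2.imread("pics/side5.png").astype(int);print([g[v,243:247].sum()//4 for v in range(218,236)])
E
```

```text
slot top centre 0 [343.2, 277.3]
slot top centre 0.115 [594.5, 210.4]
pin 0.007 [225.3, 289.5]
pin 0.0235 [225.9, 319.0]
pin 0.083 [227.8, 420.2]
foot lowest 435.8
[np.int64(205), np.int64(203), np.int64(204), np.int64(204), np.int64(204), np.int64(207), np.int64(211), np.int64(215), np.int64(218), np.int64(223), np.int64(239), np.int64(272), np.int64(298), np.int64(303), np.int64(301), np.int64(299), np.int64(298), np.int64(296)]
```

>>> {"op": "apply_moves", "data": {"motion": [[[-1,0,-0.05],[0,0,0],1],[[-1,0,0],[0,0,0],1],[[-1,0,0],[0,0,0],1],[[-1,0,0],[0,0,0],1],[[0,0,0],[0,0,0],1]], "squeeze": 60}}

```text
clock: 19.7
eef_pos: [0.5068, -0.2211, 0.1528]
eef_rot: [-0.517, -3.098, -0.003]
ft_force: [-0.5, -0.3, -2.5]
finger_gap: 0.0126
```

>>> {"op": "apply_moves", "data": {"motion": [[[-0.7,0,0],[0,0,0],1],[[-0.7,0,0],[0,0,0],1],[[-0.7,0,0],[0,0,0],1],[[0,0,0],[0,0,0],1]]}}

```text
clock: 20.1
eef_pos: [0.5262, -0.2275, 0.1528]
eef_rot: [-0.518, -3.098, -0.003]
ft_force: [1.1, -0.0, -1.8]
finger_gap: 0.0125
```

```bash
python3 -c "
from h import *
neck(.0065)"
```

```text
neck in slot_mouth mm [12.6, 0.4, -1.7] turn to set [ 0.12 -0.05  0.03] f [ 1.1 -0.  -1.8] t 20.1
```

>>> {"op": "apply_moves", "data": {"motion": [[[-1,0,0],[0,0,0],1],[[-1,0,0],[0,0,0],1],[[-1,0,0],[0,0,0],1],[[-1,0,0],[0,0,0],1],[[-1,0,0],[0,0,0],1]]}}

```text
clock: 20.6
eef_pos: [0.5735, -0.2439, 0.1526]
eef_rot: [-0.518, -3.097, -0.003]
ft_force: [-0.2, -0.3, -1.1]
finger_gap: 0.0126
```

>>> {"op": "apply_moves", "data": {"motion": [[[-1,0,0],[0,0,0],1],[[-1,0,0],[0,0,0],1],[[-1,0,0],[0,0,0],1],[[-0.5,0,0],[0,0,0],1],[[0,0,0],[0,0,0],1]]}}

```text
clock: 21.1
eef_pos: [0.6062, -0.2551, 0.1524]
eef_rot: [-0.518, -3.097, -0.003]
ft_force: [0.4, -0.2, -1.8]
finger_gap: 0.0127
```

```bash
python3 -c "
from h import *
neck(.0065)"
```

```text
neck in slot_mouth mm [97.2, 0.3, -2.1] turn to set [ 0.11 -0.09  0.03] f [ 0.4 -0.2 -1.8] t 21.1
```

Now slowly onto the end stop, watching the force.

>>> {"op": "apply_moves", "data": {"motion": [[[-0.3,0,0],[0,0,0],1],[[-0.3,0,0],[0,0,0],1],[[-0.3,0,0],[0,0,0],1],[[-0.2,0,0],[0,0,0],1],[[0,0,0],[0,0,0],1]]}}

```text
clock: 21.6
eef_pos: [0.6162, -0.2586, 0.1526]
eef_rot: [-0.518, -3.097, -0.003]
ft_force: [0.5, -1.1, -1.7]
finger_gap: 0.0125
```

>>> {"op": "apply_moves", "data": {"motion": [[[-0.2,0,0],[0,0,0],1],[[-0.2,0,0],[0,0,0],1],[[0,0,0],[0,0,0],1]]}}

```text
clock: 21.9
eef_pos: [0.6196, -0.2597, 0.1525]
eef_rot: [-0.517, -3.096, -0.004]
ft_force: [-2.7, 0.7, -1.1]
finger_gap: 0.0128
```

```bash
python3 -c "
from h import *
neck(.0065)"
```

```text
neck in slot_mouth mm [111.4, 0.4, -2.0] turn to set [ 0.11 -0.15  0.03] f [-2.7  0.7 -1.1] t 21.9
```

>>> {"op": "apply_moves", "data": {"motion": [[[0,0,0.15],[0,0,0],1],[[0,0,0.15],[0,0,0],1],[[0.05,0,0.1],[0,0,0],1],[[0,0,0],[0,0,0],1]], "squeeze": 25}}

```text
clock: 22.3
eef_pos: [0.6194, -0.2596, 0.1484]
eef_rot: [-0.518, -3.098, -0.003]
ft_force: [-0.9, 0.4, -2.2]
finger_gap: 0.0123
```

```bash
python3 -c "
from h import *
neck(.0065)"
```

```text
neck in slot_mouth mm [111.2, 0.4, -6.1] turn to set [ 0.11 -0.08  0.02] f [-0.9  0.4 -2.2] t 22.3
```

>>> {"op": "apply_moves", "data": {"motion": [[[0,0,0.1],[0,0,0],1],[[0,0,0.1],[0,0,0],1],[[0,0,0],[0,0,0],1]]}}

```text
clock: 22.6
eef_pos: [0.6196, -0.2596, 0.1483]
eef_rot: [-0.518, -3.098, -0.003]
ft_force: [-4.2, 2.4, 7.9]
finger_gap: 0.0128
```

>>> {"op": "apply_moves", "data": {"motion": [[[0,0,0.1],[0,0,0],1],[[0,0,0],[0,0,0],1]]}}

```text
clock: 22.8
eef_pos: [0.6196, -0.2596, 0.1482]
eef_rot: [-0.517, -3.098, -0.002]
ft_force: [-7.5, 3.9, 12.8]
finger_gap: 0.0128
```

>>> {"op": "apply_moves", "data": {"motion": [[[0.05,0,-0.15],[0,0,0],1],[[0,0,-0.1],[0,0,0],1],[[0,0,0],[0,0,0],0.4],[[0,0,0],[0,0,0],0.2],[[0,0,0],[0,0,0],0]]}}

```text
clock: 23.3
eef_pos: [0.6189, -0.2595, 0.1479]
eef_rot: [-0.518, -3.097, -0.003]
ft_force: [-0.8, 1.3, -0.0]
finger_gap: 0.0423
```

>>> {"op": "apply_moves", "data": {"motion": [[[0,0,0],[0,0,0],-0.4],[[0,0,0],[0,0,0],-0.4],[[0,0,-1],[0,0,0],-0.4],[[0,0,-2],[0,0,0],-0.4],[[0,0,-3],[0,0,0],-0.4]]}}

```text
clock: 23.8
eef_pos: [0.6179, -0.259, 0.2074]
eef_rot: [-0.517, -3.094, -0.006]
ft_force: [0.6, 0.2, 1.1]
finger_gap: 0.0599
```

>>> {"op": "apply_moves", "data": {"motion": [[[0,0,-3],[0,0,0],-0.4],[[2,0,-2],[0,0,0],-0.4],[[4,1,0],[0,0,0],-0.4],[[4,4,0],[0,0,0],-0.4],[[4,4,0],[0,0,0],-0.4]]}}

```text
clock: 24.3
eef_pos: [0.5206, -0.1403, 0.2594]
eef_rot: [0.521, 3.098, 0.003]
ft_force: [0.8, 1.4, 1.0]
finger_gap: 0.0595
```

>>> {"op": "apply_moves", "data": {"motion": [[[4,4,0],[0,0,0],-0.4],[[4,4,0],[0,0,0],-0.4],[[2,4,0],[0,0,0],-0.4],[[0,3,0],[0,0,0],-0.4],[[0,0,0],[0,0,0],-0.4]]}}

```text
clock: 24.8
eef_pos: [0.4819, 0.0247, 0.2603]
eef_rot: [0.511, 3.099, 0.005]
ft_force: [-0.1, 0.4, -0.3]
finger_gap: 0.0598
```

```bash
python3 - <<'E'
from h import *
st();standshift('z');T=[]
for n in C:
    f=np.mean([grab_frame(n).astype(float) for _ in range(3)],0).astype(np.uint8);cv2.imwrite(f"pics/{n}6.png",f[:,:,::-1])
    x,y=[int(k) for k in proj(n,KM+KU*.09)]
    T.append(cv2.resize(f[y-35:y+35,x-35:x+35,::-1],(400,400),interpolation=cv2.INTER_CUBIC))
    print(n,"home handle top pred in crop",(np.array(proj(n,KM+KU*.111+[0,0,.052]))-[x-35,y-35])*5.714)
cv2.imwrite("pics/c6.png",cv2.convertScaleAbs(np.hstack(T),alpha=1.4,beta=20))
E
```

```text
24.8 pos [0.4819 0.0247 0.2603] z [ 0.002  0.003 -1.   ] f [-0.1  0.4 -0.3] fz_tool 0.3 tq_z 0.02 q [-0.2  -0.06  1.8   0.    1.4  -1.44] gap 0.0598 out mm 125.6
foot 0.645 px -10.0 6.625 mm [-26.7  38.6   0. ]
rim 0.995 px 1.375 1.125 mm [-4.1 -5.1  0. ]
side home handle top pred in crop [250.36991713 110.8511534 ]
top home handle top pred in crop [217.53781087 159.92279605]
```

View pics/c6.png

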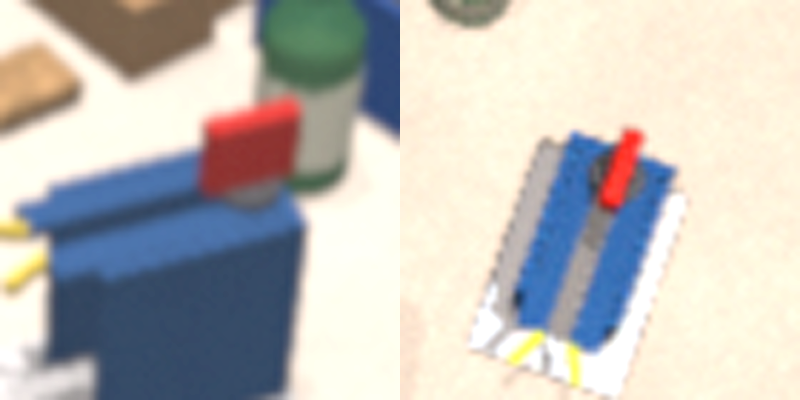

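```bash
python3 - <<'E'
from h import *
E={}
for n in C:
    g=cv2.imread(f"pics/{n}6.png");H=cv2.cvtColor(g,cv2.COLOR_BGR2HSV)
    lim=110 if n=="top" else 125
    m=((H[...,0]<8)|(H[...,0]>172))&(H[...,1]>130)&(H[...,2]>lim)
    x,y=[int(k) for k in proj(n,KM+KU*.111+[0,0,.04])];k=np.zeros_like(m);k[y-20:y+20,x-20:x+20]=1;m&=k.astype(bool)
    ys,xs=np.nonzero(m);print(n,m.sum(),xs.mean().round(2),ys.mean().round(2),xs.min(),xs.max(),ys.min(),ys.max(),cv2.minAreaRect(np.c_[xs,ys].astype(np.float32)))
    E[n]=(xs.mean(),ys.mean())
P=onz("top",*E["top"],.183)-KM;print("handle top from top view",(P@KU*1000).round(1),(P@KV*1000).round(1))
# side view: top-face centre by eye (crop 252,113)
x,y=[int(k) for k in proj("side",KM+KU*.09)]
P,e=tri((x-35+252.5/5.714-.5,y-35+113.5/5.714-.5),E["top"]);P=P-KM;print("tri",(P@KU*1000).round(1),(P@KV*1000).round(1),(P[2]*1000).round(1),e)
# collar, dark grey in side: crop ~ (252,195)
E
```

```text
side 51 299.2 184.14 291 307 181 187 ((298.88238525390625, 184.02943420410156), (3.395498514175415, 16.249887466430664), 75.96376037597656)
top 52 285.4 180.04 282 289 174 186 ((285.35003662109375, 179.95001220703125), (3.7947328090667725, 12.965337753295898), 18.434947967529297)
handle top from top view 107.9 -2.3
tri 108.2 -2.6 54.9 0.0016158263544057074
```

```bash
python3 -c "
from plant import *
s=read_state();print(s['clock'],s['ft_force']);print(order.hand_in())"
```

```text
25.15 [-0.49555269  0.70567771 -0.48544054]
the job is handed in; nothing more can be done
None
```

I freed the pin by twisting it about ±64° while pulling along its axis, then drew it clear and slid it upright through the yellow lips to the end stop. I let the collar down onto the bars and let go. The job was handed in at about 25 s; no verdict is reported.

**Last checks**
- **Pin:** the last pictures show it hanging upright in the blue rail. The handle top measures about 3 mm short of home along the slot (allowed −8 to +6 mm) and 2.4 mm to the side (allowed ±6 mm). These are measured at the handle top, not the neck.
- **End stop:** it was felt at 111.4 mm from the slot mouth, against 111 mm given. My measured height was 54.9 mm above mid-bar; about 52 mm was expected.
- **Stand:** it slid about 9 mm at most during the twisting and partly came back. It ended about 6.5 mm from its start (limit 30 mm). I did not measure its tilt, but the pictures show it upright.
- **Robot:** clear of the pin, stand and rail, with no contact force reading.

**Checks that disagreed**
- **Pinch offset:** the pinch was 6–9 mm off the pin's axis along the handle. I corrected for this when sliding the pin home.
- **Stand's foot:** its last image match failed (score 0.645), probably because the arm was in the way. The match on its rim was good (0.995), so the stand figure rests on that.
- **Bystanders:** I did not measure them one by one; none was approached closely.

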